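# Pop open the drawer with the lid and catch it

## Task

One of the two small top drawers of the under-sink drawer unit holds the round steel lid: press that drawer's release with one finger and, as its spring throws the drawer out at you, catch the front of the drawer with your other finger so that it never runs out into the bottles standing before it. Leave the drawer standing ajar, 20 to 80 mm open, and come away; leave the other drawers and the flap shut, leave the lid and the cans lying in their drawers, and do not touch the bottles.

Things in the scene. Friction and masses are not known exactly. Their poses are not given: they have to be found in the camera images.
- unit: White plastic drawer unit, fixed, 360 mm wide, 320 deep. Origin at the middle of its front plane, on the surface it stands on; x to its back, y to its left seen from the robot, z up. Below a flap and a wide middle drawer, on top two small drawers side by side. A cross-rail 4 to 56 mm behind the front plane (top z = 236 mm) carries their releases; behind it a clear cover (top 236 mm) shows the contents.
- left_drawer: Left small drawer. Front: white panel 172 mm wide, rim 12 mm thick, z = 166 to 262 mm, so 26 mm above the cross-rail. Origin: middle of its top edge, outer face; shut at x = -10, y = 88, z = 262 mm of the unit. Slides to the unit's -x. Once freed, a spring (4 to 2 N) throws it out over 18 mm; then it runs on by itself at up to 0.5 m/s to its stop at 170 mm. Halted past 18 mm it stays there.
- right_drawer: Right small drawer, the same as the left one (each about 0.35 kg, rail drag 0.2 N); shut, its origin lies at x = -10, y = -88, z = 262 mm of the unit. What moves it is the spring plunger behind it; what holds it shut is the catch of its release.
- left_release: Release of the left drawer: grey push pad on the cross-rail, 24 mm along x, 40 mm along y. Origin: middle of its top face, 8 mm above the rail (x = 28, y = 88, z = 244 mm of the unit), so 38 mm behind the outer face of the shut drawer and 18 mm below the top of its front. Pressed straight down it moves 7 mm (2 N at first, 5 N at the bottom) and frees the drawer after about 4 mm.
- right_release: Release of the right drawer, the same; at x = 28, y = -88, z = 244 mm in the unit's frame.
- lid_center (a point): Middle of the round steel lid with a knob, 92 mm in diameter and 31 mm high, lying in the left or in the right small drawer (a crushed can lies behind it), seen through the clear cover.
- can_front: Crushed aluminium can, a disc 69 mm in diameter and 23 mm high, loose in the small drawer that does not hold the lid. Origin at its underside.
- middle_drawer: Wide middle drawer with a low front (36 mm), shut; over it are seen a PET bottle and a yogurt cup. Origin at the middle of its front, at x = 0, z = 91 mm in the unit's frame.
- flap (a joint): Flap over the bottom compartment, hinged on its lower edge: 0 rad shut, grows as it opens.
- soap_bottle: Upright bottle of washing-up liquid, 62 mm in diameter, 235 mm tall, loose, standing before one of the small drawers, about 110 mm clear of its shut front. Origin at its underside.
- flask: Upright steel flask, 68 mm in diameter, 215 mm tall, loose, standing before the other small drawer in the same way. Origin at its underside.
Things that resemble listed ones, but are neither listed nor needed, are in the scene too. What is shaped like the flask but orange or yellow is not meant.

How it is judged:
On the way, in this order (a step that is already met when the one before it is completed fails the run):
1. the release of the drawer that holds the lid is pressed by the fingers (((y of lid_center in the frame of unit above 0 m and contact force between the fingers and left_release above 0.5 N and z of left_release in the frame of unit below 0.242 m) or (y of lid_center in the frame of unit below 0 m and contact force between the fingers and right_release above 0.5 N and z of right_release in the frame of unit below 0.242 m))).
2. that drawer has sprung out and been brought to a stop while the hand is at it (((y of lid_center in the frame of unit above 0 m and x of left_drawer in the frame of unit below -0.028 m and linear speed of left_drawer below 0.02 m/s and distance between the grasp point and left_drawer below 0.12 m) or (y of lid_center in the frame of unit below 0 m and x of right_drawer in the frame of unit below -0.028 m and linear speed of right_drawer below 0.02 m/s and distance between the grasp point and right_drawer below 0.12 m))), for 0.1 s.
At the end, for the whole second after the job is handed in: The small drawer that holds the lid stands still, 18 to 85 mm open; the other small drawer is shut (within 4 mm), the middle drawer shut within 8 mm, the flap within 0.1 rad; lid and can still lie in their drawers; bottle and flask stand upright within 20 mm of where they were (((y of lid_center in the frame of unit above 0 m and x of left_drawer in the frame of unit between -0.095 and -0.028 m and linear speed of left_drawer below 0.005 m/s and x of right_drawer in the frame of unit above -0.014 m) or (y of lid_center in the frame of unit below 0 m and x of right_drawer in the frame of unit between -0.095 and -0.028 m and linear speed of right_drawer below 0.005 m/s and x of left_drawer in the frame of unit above -0.014 m)) and x of middle_drawer in the frame of unit above -0.008 m and value of joint flap below 0.1 rad and z of each of lid_center, can_front in the frame of unit below 0.205 m and distance of each of soap_bottle, flask from where it was at the start of the episode below 0.02 m and angle between each of soap_bottle, flask's own z axis and vertical below 0.1 rad); the robot touches nothing.
It fails at once if the freed drawer runs out more than 95 mm (x of any of left_drawer, right_drawer in the frame of unit below -0.105 m).
It fails at once if the drawer without the lid is opened ((y of lid_center in the frame of unit above 0 m and x of right_drawer in the frame of unit below -0.018 m) or (y of lid_center in the frame of unit below 0 m and x of left_drawer in the frame of unit below -0.018 m)).
It fails at once if the lid or the can is lifted in its drawer (z of any of lid_center, can_front in the frame of unit above 0.205 m).
It fails at once if the can or the bottle or the flask is touched by the robot (contact force between any of the fingers, the arm and soap_bottle above 0.5 N or contact force between any of the fingers, the arm and flask above 0.5 N or contact force between any of the fingers, the arm and can_front above 0.5 N).
It fails at once if the bottle or the flask before the drawers is pushed aside or tipped (distance of any of soap_bottle, flask from where it was at the start of the episode above 0.03 m or angle between any of soap_bottle, flask's own z axis and vertical above 0.2 rad).
It also fails if it takes over 32 s, if anything falls off the work surface, if the arm or the gripper's body presses on something with over 40 N, if the wrist force passes 120 N, or if a joint passes its speed limit or range.

## Robot

A 7-joint arm with a two-finger parallel gripper is mounted at the origin on the work surface. World frame = base frame: x ahead of the robot, y to its left, z up, the work surface at z = 0. Lengths are in m, angles in rad, forces in N, time in s.
With the tool pointing down it reaches from about 0.35 to 0.9 m from the base axis. Payload 8.1 kg.
Tool frame: the origin (TCP) lies at the very end of the fingers, on their centre line; the grasp point (between the pads) lies 19 mm behind it (bot.grip_point_offset is the z of the grasp point in the tool frame, in m); z points along the fingers, y is the line along which they close (so a half turn about z gives the same grasp; the last joint's range is limited). The gripper opens to 92 mm and grips with 3 to 60 N. Pads are 19 mm wide; open, the fingers measure 130 mm over their backs; the gripper's body (75 mm by 190 mm) begins 47 mm behind the grasp point.
Start: joints at [-1.386, 0.434, 0.025, 1.573, -0.012, 1.134, -0.075], TCP at [0.177, 0.599, 0.227] pointing down, gripper open.
Joint ranges: [-2.62, 2.62], [-0.44, 2.09], [-1.27, 1.32], [0.08, 2.57], [-1.32, 4.46], [0.12, 2], [-2.74, 2.74]. Speed limits (rad/s): [2.22, 2.22, 3.01, 3.01, 3.14, 3.14, 3.14].

## Interface

Orientations are given as a rotation vector (axis times angle).
In Python, from rig import bot gives the robot as it stands.
- The arm moves only by the tool servo_tool, never from a script. Its argument "increments" is a list of rows, each a list of 4 numbers: the shift along the tool's x, y, z in units of 30 mm (1.0 is 30 mm), then the turn about the tool's z in units of 5 degrees (1.0 is 5 degrees). A call has 1 to 8 rows; each row shifts and turns the commanded pose from where the row before left it, along the tool's axes as they then stand; what a row does not reach is not made up. A row lasts 1/12 s, in which the tool goes at most 41.7 mm and 7.16 degrees, less where a joint would pass 70% of its speed; a pose out of reach is approached as far as the arm can. A call is refused whole if a number of a shift passes 1 or a number of a turn 1, either way. A call with a gripper value outside its range is refused whole. "jaw" is the finger opening in mm, from 0 to 91.8, set as the call begins (left out, the last holds). The fingers move at their own pace and stop on an object; "force" is the grip in N (left out, the last holds). Time passes only in rows, so rows that do not move let the fingers close. It gives the time, the measured TCP pose, the force, the opening and the grip force at its end, in the units of the state.
- bot.get_obs(): the state, without advancing time (a new reading comes with each control period).
- bot.grab_frame(name): name is "scene" or "top" or "wrist"; returns the picture (480x640x3 uint8, red, green, blue); there is no depth.
- bot.camera_params(name): a dict with "camera_matrix" (3x3 intrinsics, pixels), "R" (3x3) and "t" (3): a world point X has camera coordinates R X + t. Camera axes: x right, y down, z forward; pixel columns grow to the right and rows downward; lengths in m; the calibration is good to about 2 mm. A picture is of the moment at which its call begins: read the wrist's pose just before it. camera_params takes no time and is no camera call; for the wrist camera it gives the pose at the moment of the call.
- bot.close_job(): hands the job in; it is judged then, once.
The state is a dict: "time_s": time; "joint_positions": joint angles; "qvel": joint speeds; "tau": joint torques, N m; "ee_pos": TCP position; "eef_rot": TCP orientation; "wrist_force": force on the tool from outside, world axes, zero at the start; "moment": the same for the moment, N m; "opening": opening from 0.0 (shut) to 1.0 (fully open); "grasp_force": force on a finger pad.
Only numpy, scipy, OpenCV 4.12 (cv2) and the standard library are available. Lean on these libraries where they do the work, as an engineer would, in place of code of your own. Each camera call takes 0.05 s, during which the arm holds its last target. There are 200 camera calls.

## Working session

There is one attempt and no reset: what is moved stays moved. The work goes in short steps, Python scripts to look and compute and a tool call to move; the robot and the scene stay as the last step left them, time stands still between calls to the robot, and variables do not carry over. Pictures are saved under pics/ and viewed, at most 10 in all, crops included, and the job is handed in when it is done.

Besides the shell and the picture viewer there is one more tool, called after ">>>" by a JSON object that holds its "op" and its "data", one argument or row to a line. servo_tool: Moves the arm, as the interface text tells. Its arguments: {"type":"object","properties":{"increments":{"type":"array","items":{"type":"array","items":{"type":"number"}}},"jaw":{"type":"number"},"force":{"type":"number"}},"required":["increments"]}

```bash
mkdir -p pics; python3 - <<'E'
from rig import bot
import cv2
for n in("scene","top"):
    cv2.imwrite(f"pics/{n}0.png",bot.grab_frame(n)[:,:,::-1])
    p=bot.camera_params(n);print(n,p)
o=bot.get_obs();print(o["time_s"],o["ee_pos"],o["eef_rot"],o["opening"])
E
```

```text
scene {'camera_matrix': array([[462.633448  ,   0.        , 311.28338283],
       [  0.        , 462.633448  , 242.36458102],
       [  0.        ,   0.        ,   1.        ]]), 'R': array([[-0.99830823, -0.05787504, -0.00558201],
       [-0.04569744,  0.84034663, -0.54011969],
       [ 0.03595027, -0.53895085, -0.8415697 ]]), 't': array([0.50492365, 0.1553777 , 0.86172579])}
top {'camera_matrix': array([[506.83724595,   0.        , 318.33885443],
       [  0.        , 506.83724595, 239.97703792],
       [  0.        ,   0.        ,   1.        ]]), 'R': array([[-0.01263588, -0.99958363,  0.02594021],
       [-0.9825563 ,  0.00759867, -0.18581008],
       [ 0.1855356 , -0.02783559, -0.98224321]]), 't': array([-0.06048823,  0.5331985 ,  1.10110907])}
0.1 [0.1772919  0.59884573 0.22604025] [-4.50589128e-01 -3.10899954e+00  2.20042471e-03] 0.9997485118932656
```

View pics/scene0.png

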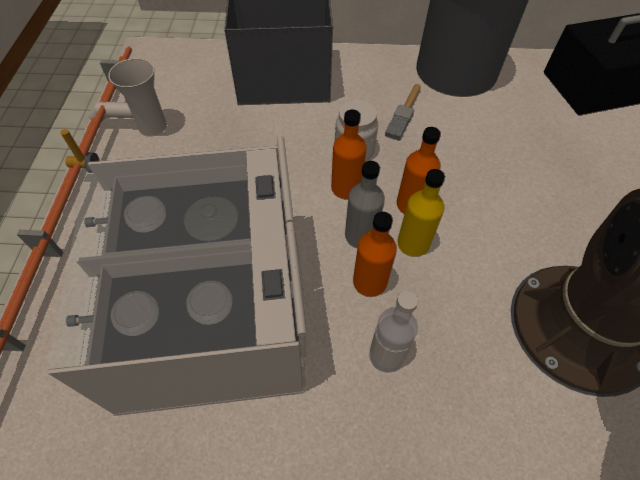

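View pics/top0.png

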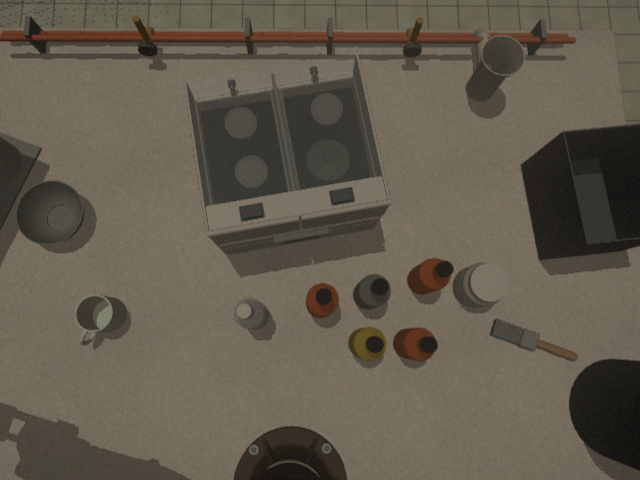

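The scene view shows the unit and its contents. In the top view, the left drawer has two equal discs at (241,122) and (251,171). The right drawer has a can at (327,108) and a larger disc at (328,160), which looks like the lid. The pads are at (251,212) and (342,196). The soap bottle is at (250,315) and the grey flask at (373,292), with orange and yellow decoys around them. I'll check both candidates up close.

```bash
python3 - <<'E'
import cv2
a=cv2.imread("pics/top0.png")[50:255,180:400];cv2.imwrite("pics/c1.png",cv2.resize(cv2.convertScaleAbs(a,alpha=1.4),None,fx=2.9*1.2,fy=2.9,interpolation=cv2.INTER_CUBIC) if 0 else cv2.resize(cv2.convertScaleAbs(a,alpha=1.4),(638,594),interpolation=cv2.INTER_CUBIC))
a=cv2.imread("pics/scene0.png")[135:415,60:320];cv2.imwrite("pics/c2.png",cv2.resize(a,(520,560),interpolation=cv2.INTER_CUBIC))
E
```

```text
(no output)
```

View pics/c1.png

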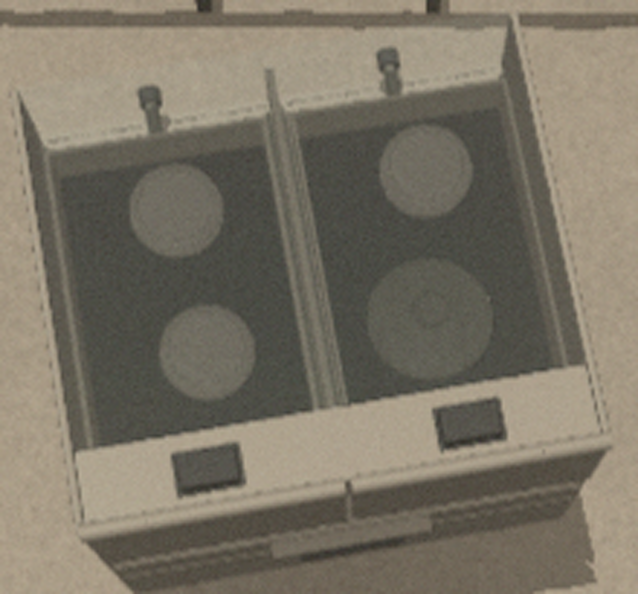

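View pics/c2.png

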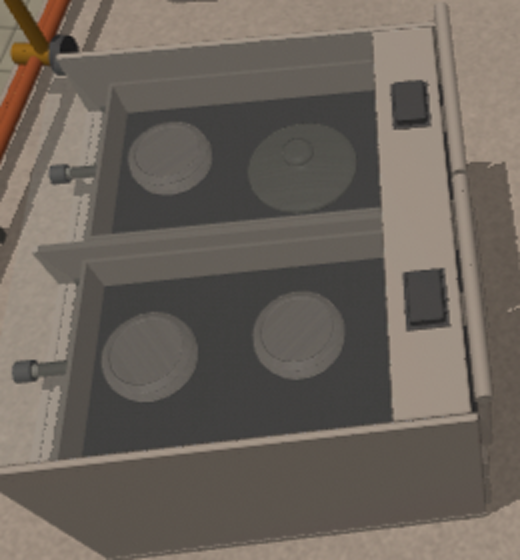

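The knob on the big disc at crop (430,310) confirms that the lid is in the right drawer. That makes the right pad, at top-view pixel (342,195), the one to press. The bottle in front of it is the grey flask. Next I'll fit the unit pose and the bottle positions.

```bash
cat > h.py <<'E'
from rig import bot
import numpy as np, cv2
from scipy.optimize import least_squares
def proj(n,X):
    p=bot.camera_params(n);c=np.atleast_2d(X)@p["R"].T+p["t"];c=c/c[:,2:];return (c@p["camera_matrix"].T)[:,:2]
def ray(n,u,z):
    p=bot.camera_params(n);d=p["R"].T@np.linalg.solve(p["camera_matrix"],[*u,1]);o=-p["R"].T@p["t"];return o+d*(z-o[2])/d[2]
def U(v,P):
    c,s=np.cos(v[2]),np.sin(v[2]);P=np.atleast_2d(P);return np.c_[v[0]+c*P[:,0]-s*P[:,1],v[1]+s*P[:,0]+c*P[:,1],P[:,2]]
E
python3 - <<'E'
from h import *
P=np.array([[.028,-.088,.244],[.028,.088,.244],[-.01,.174,.262],[-.01,-.174,.262]])
m={"top":np.array([[342.1,194.8],[251.4,210.3],[208.3,234.8],[389.7,201.7]]),"scene":np.array([[265,186],[272.5,283.5],[303.5,331.5],[282.5,137.5]])}
f=lambda v,ks=("top","scene"):np.concatenate([(proj(k,U(v,P))-m[k]).ravel() for k in ks])
r=least_squares(f,[.6,0,0]);print(r.x,r.fun.round(1));
for k in m:print(k,least_squares(f,[.6,0,0],args=((k,),)).x)
np.save("u.npy",r.x);v=r.x
print("pad",U(v,P[0]))
for nm,a,b,z in(("flask",(380,285),(370,170),.215),("soap",(244,312),(406,300),.235)):
    print(nm,ray("top",a,z),ray("scene",b,z))
print(bot.camera_params("wrist")["t"])
E
```

```text
[ 0.54309987 -0.02375109  0.17148323] [-0.8 -0.9 -0.9 -0.7 -1.8  0.2  0.9  1.  -1.  -1.6 -1.  -1.3  1.7  1.3
  0.4 -2. ]
top [ 0.54303135 -0.02506939  0.17657851]
scene [ 0.54302328 -0.02274779  0.1690158 ]
pad [[ 0.58570586 -0.10568234  0.244     ]]
flask [ 0.41279669 -0.17839048  0.215     ] [ 0.41433136 -0.17080488  0.215     ]
soap [0.36352483 0.0782659  0.235     ] [0.3697916  0.08024519 0.235     ]
[-0.62400578 -0.03409163  0.39053642]
```

>>> {"op": "servo_tool", "data": {
  "increments": [
    [0, 0, -0.75, 1],
    [0, 0, -0.75, 1],
    [0, 0, -0.75, 1],
    [0, 0, -0.75, 1],
    [0, 0, -0.75, 1],
    [0, 0, -0.75, 1],
    [0, 0, -0.75, 1],
    [0, 0, -0.75, 1]
  ],
  "jaw": 80,
  "force": 60
}}

```text
time_s: 0.77
ee_pos: [0.1773, 0.599, 0.4075]
eef_rot: [1.493, 2.764, -0.001]
wrist_force: [0.0, 0.3, 0.1]
opening: 0.871
grasp_force: 0.0
```

>>> {"op": "servo_tool", "data": {
  "increments": [
    [0, 0, 0, 1],
    [0, 0, 0, 1],
    [0, 0, 0, 1],
    [0, 0, 0, 1],
    [0, 0, 0, 0.75],
    [0, 0, 0, 0],
    [0, 0, 0, 0]
  ]
}}

```text
time_s: 1.35
ee_pos: [0.1773, 0.5992, 0.4064]
eef_rot: [2.021, 2.404, -0.001]
wrist_force: [-1.0, -1.1, 0.5]
opening: 0.871
grasp_force: 0.0
```

```bash
cat >> h.py <<'E'
from scipy.spatial.transform import Rotation as Ro
def go(v,x=-.022,y=-.088):
    o=bot.get_obs();R=Ro.from_rotvec(o["eef_rot"]).as_matrix();t=U(v,[x,y,0])[0];d=t-o["ee_pos"];d[2]=0
    a=np.arctan2(R[1,1],R[0,1]);print("t",o["time_s"],"tcp",o["ee_pos"].round(4) if hasattr(o["ee_pos"],"round") else o["ee_pos"],"shift units",(R.T@d/.03).round(3),"turn units",np.degrees(a-v[2])/5, "tilt",R[:,2].round(4),"open",o["opening"],"F",o["wrist_force"])
E
python3 -c "
from h import *
go(np.load('u.npy'))"
```

```text
t 1.35 tcp [0.1773 0.5992 0.4064] shift units [-2.5482e+01  7.7110e+00  1.6000e-02] turn units 0.012252842315221394 tilt [-0.e+00 -7.e-04 -1.e+00] open 0.8706033653675891 F [-0.9531891  -1.13852465  0.54150372]
```

>>> {"op": "servo_tool", "data": {
  "increments": [
    [-0.8, 0.24, 0, 0],
    [-0.8, 0.24, 0, 0],
    [-0.8, 0.24, 0, 0],
    [-0.8, 0.24, 0, 0],
    [-0.8, 0.24, 0, 0],
    [-0.8, 0.24, 0, 0],
    [-0.8, 0.24, 0, 0],
    [-0.8, 0.24, 0, 0]
  ]
}}

```text
time_s: 2.02
ee_pos: [0.2671, 0.4185, 0.4067]
eef_rot: [2.021, 2.405, -0.0]
wrist_force: [0.1, -0.7, 0.0]
opening: 0.875
grasp_force: 0.0
```

>>> {"op": "servo_tool", "data": {
  "increments": [
    [-0.8, 0.24, 0, 0],
    [-0.8, 0.24, 0, 0],
    [-0.8, 0.24, 0, 0],
    [-0.8, 0.24, 0, 0],
    [-0.8, 0.24, 0, 0],
    [-0.8, 0.24, 0, 0],
    [-0.8, 0.24, 0, 0],
    [-0.8, 0.24, 0, 0]
  ]
}}

```text
time_s: 2.68
ee_pos: [0.3564, 0.239, 0.4068]
eef_rot: [-2.021, -2.405, -0.0]
wrist_force: [-0.5, 0.3, 0.4]
opening: 0.876
grasp_force: 0.0
```

>>> {"op": "servo_tool", "data": {
  "increments": [
    [-0.8, 0.24, 0, 0],
    [-0.8, 0.24, 0, 0],
    [-0.8, 0.24, 0, 0],
    [-0.8, 0.24, 0, 0],
    [-0.8, 0.24, 0, 0],
    [-0.8, 0.24, 0, 0],
    [-0.8, 0.24, 0, 0],
    [-0.8, 0.24, 0, 0]
  ]
}}

```text
time_s: 3.35
ee_pos: [0.4456, 0.0596, 0.4069]
eef_rot: [2.021, 2.405, 0.001]
wrist_force: [1.3, -0.1, 0.9]
opening: 0.875
grasp_force: 0.0
```

>>> {"op": "servo_tool", "data": {
  "increments": [
    [-0.8, 0.24, 0, 0],
    [-0.8, 0.24, 0, 0],
    [-0.8, 0.24, 0, 0],
    [-0.8, 0.24, 0, 0],
    [-0.8, 0.24, 0, 0],
    [-0.8, 0.24, 0, 0],
    [-0.8, 0.24, 0, 0],
    [0, 0, 0, 0]
  ]
}}

```text
time_s: 4.02
ee_pos: [0.524, -0.1008, 0.4066]
eef_rot: [2.026, 2.398, -0.003]
wrist_force: [-0.3, -0.5, -0.4]
opening: 0.868
grasp_force: 0.0
```

```bash
python3 -c "
from h import *
v=np.load('u.npy');go(v)
im=bot.grab_frame('wrist')[:,:,::-1].copy()
p=bot.camera_params('wrist');print(-p['R'].T@p['t'])
P=[[.028,-.088,.244],[.028,.088,.244],[-.01,.174,.262],[-.01,-.174,.262],[-.01,-.002,.262]]
print(proj('wrist',U(v,P)).round(1))
cv2.imwrite('pics/w1.png',im)"
```

```text
t 4.0167 tcp [ 0.524  -0.1008  0.4066] shift units [-0.509  0.333  0.001] turn units -0.044952860378658824 tilt [ 2.0e-04 -2.8e-03 -1.0e+00] open 0.8680378485282546 F [-0.31454312 -0.51321127 -0.35533661]
[ 0.51192852 -0.0270569   0.56419183]
[[ 385.   247.4]
 [ 395.5   21.6]
 [ 349.  -136.9]
 [ 341.6  345.7]
 [ 344.6  146.3]]
```

View pics/w1.png

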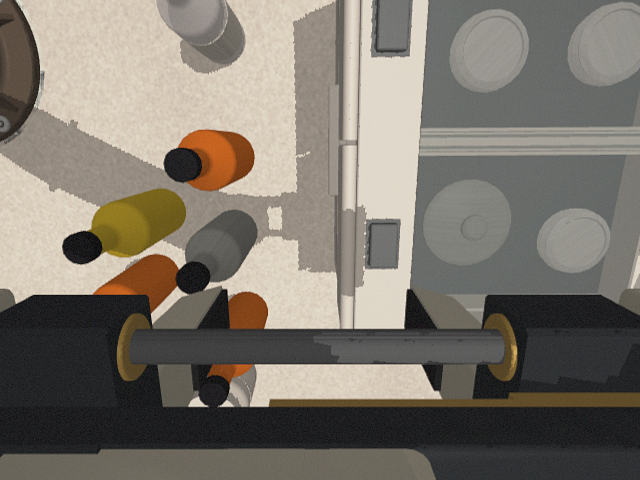

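Right pad's top face is at about (384,243), 3–4 px from prediction, which is roughly 3 mm towards +y. The drawer's front edge at x=342 agrees. I'll correct for this and descend to just above the pad.

>>> {"op": "servo_tool", "data": {
  "increments": [
    [-0.43, 0.3, 0.4, 0],
    [0, 0, 0.8, 0],
    [0, 0, 0.8, 0],
    [0, 0, 0.8, 0],
    [0, 0, 0.8, 0],
    [0, 0, 0.8, 0],
    [0, 0, 0.4, 0],
    [0, 0, 0, 0]
  ]
}}

```text
time_s: 4.73
ee_pos: [0.5328, -0.1054, 0.2601]
eef_rot: [-2.018, -2.402, 0.003]
wrist_force: [0.0, 0.1, -0.2]
opening: 0.872
grasp_force: 0.0
```

```bash
python3 -c "
from h import *
v=np.load('u.npy');go(v)
im=bot.grab_frame('wrist')[:,:,::-1]
im2=bot.grab_frame('top')[150:310,220:420,::-1]
cv2.imwrite('pics/w2.png',np.hstack([cv2.resize(im,(400,300)),cv2.resize(im2,(375,300))]))"
```

```text
t 4.7333 tcp [ 0.5328 -0.1054  0.2601] shift units [-0.309  0.068 -0.001] turn units 0.021338884419800367 tilt [-0.0047  0.0011 -1.    ] open 0.8715238649251541 F [ 0.03850863  0.09616437 -0.17548517]
```

View pics/w2.png

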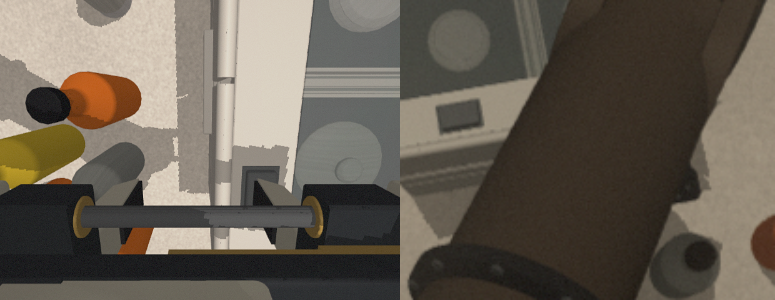

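>>> {"op": "servo_tool", "data": {
  "increments": [
    [-0.2, 0.05, 0, 0],
    [0, 0, 0.2, 0],
    [0, 0, 0.15, 0],
    [0, 0, 0, 0]
  ]
}}

```text
time_s: 5.17
ee_pos: [0.5368, -0.1129, 0.2516]
eef_rot: [-2.024, -2.402, 0.0]
wrist_force: [0.2, -0.0, 0.4]
opening: 0.871
grasp_force: 0.0
```

```bash
python3 -c "
from h import *
v=np.load('u.npy');go(v)"
```

```text
t 5.1667 tcp [ 0.5368 -0.1129  0.2516] shift units [-0.042 -0.018 -0.   ] turn units -0.014253619258919822 tilt [-6.e-04  2.e-04 -1.e+00] open 0.870518368959068 F [ 0.15543345 -0.00459313  0.40368862]
```

>>> {"op": "servo_tool", "data": {
  "increments": [
    [0, 0, 0.2, 0],
    [0, 0, 0.15, 0],
    [0, 0, 0.1, 0],
    [0, 0, 0, 0],
    [0, 0, 0, 0],
    [0, 0, 0, 0]
  ]
}}

```text
time_s: 5.67
ee_pos: [0.5371, -0.1131, 0.239]
eef_rot: [2.024, 2.402, 0.0]
wrist_force: [-1.0, -1.5, 4.6]
opening: 0.874
grasp_force: 2.0
```

```bash
python3 -c "
from h import *
v=np.load('u.npy');go(v)
im=bot.grab_frame('wrist')[:,:,::-1]
im2=bot.grab_frame('scene')[120:300,220:440,::-1]
cv2.imwrite('pics/w3.png',np.hstack([cv2.resize(im,(400,300)),cv2.resize(im2,(367,300))]))"
```

```text
t 5.6667 tcp [ 0.5371 -0.1131  0.239 ] shift units [-0.033 -0.028 -0.   ] turn units -0.014914757151131556 tilt [ 2.e-04 -0.e+00 -1.e+00] open 0.8740918196499801 F [-0.95168408 -1.48033387  4.58038215]
```

View pics/w3.png

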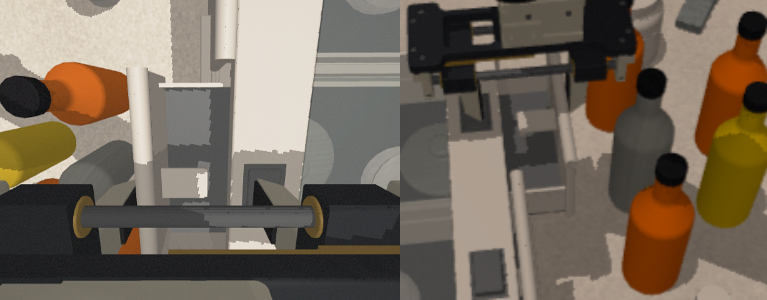

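The drawer front has come out and rests at the front finger, clear of the flask. I'll let it settle, then ease off the pad and away from the front, and lift.

>>> {"op": "servo_tool", "data": {
  "increments": [
    [0, 0, 0, 0],
    [0, 0, 0, 0],
    [0, 0, 0, 0],
    [0, 0, 0, 0],
    [0, 0, 0, 0],
    [0, 0, 0, 0],
    [0, 0, 0, 0],
    [0, 0, 0, 0]
  ]
}}

```text
time_s: 6.43
ee_pos: [0.537, -0.113, 0.2387]
eef_rot: [2.025, 2.402, 0.0]
wrist_force: [1.1, -1.0, 3.4]
opening: 0.875
grasp_force: 2.1
```

>>> {"op": "servo_tool", "data": {
  "increments": [
    [0, 0, -0.1, 0],
    [0, -0.1, -0.1, 0],
    [0, -0.1, -0.1, 0],
    [0, 0, -0.3, 0],
    [0, 0, -0.6, 0],
    [0, 0, -0.9, 0],
    [0, 0, -0.9, 0],
    [0, 0, -0.9, 0]
  ]
}}

```text
time_s: 7.1
ee_pos: [0.5304, -0.1139, 0.3573]
eef_rot: [-2.024, -2.401, 0.0]
wrist_force: [-0.2, -0.5, 0.1]
opening: 0.87
grasp_force: 0.0
```

>>> {"op": "servo_tool", "data": {
  "increments": [
    [0, 0, -0.9, 0],
    [0, 0, -0.5, 0],
    [0, 0, 0, 0],
    [0, 0, 0, 0],
    [0, 0, 0, 0],
    [0, 0, 0, 0]
  ]
}}

```text
time_s: 7.6
ee_pos: [0.5305, -0.1137, 0.3967]
eef_rot: [-2.023, -2.401, 0.001]
wrist_force: [0.2, 0.2, 1.0]
opening: 0.872
grasp_force: 0.0
```

```bash
python3 -c "
from h import *
v=np.load('u.npy');go(v)
a=bot.grab_frame('wrist')[:,:,::-1]
im2=bot.grab_frame('scene')[120:360,220:440,::-1]
for x in (-.03,-.06,-.09):print(x,proj('wrist',U(v,[x,-.05,.262]))*400/640)
cv2.imwrite('pics/w4.png',np.hstack([cv2.resize(a,(400,300)),cv2.resize(im2,(367,300))]))"
```

```text
t 7.6 tcp [ 0.5305 -0.1137  0.3967] shift units [-0.052  0.192 -0.   ] turn units -0.013052354290824703 tilt [-1.9e-03  4.0e-04 -1.0e+00] open 0.8718028523471324 F [0.16589203 0.19013116 1.01311689]
-0.03 [[195.79655524 118.86680202]]
-0.06 [[171.41078816 118.90791334]]
-0.09 [[147.03583148 118.94900643]]
```

View pics/w4.png

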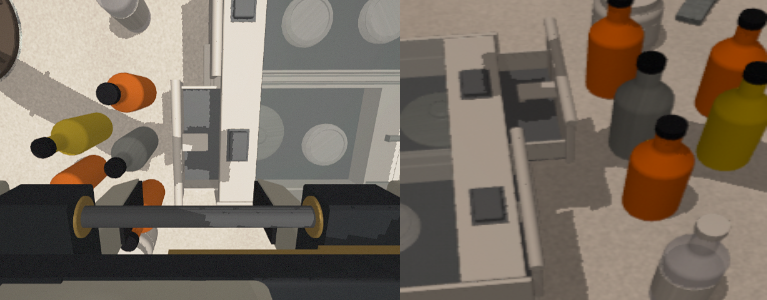

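The outer edge is at wrist pixel x≈173, so unit x is about -58 mm and the drawer is about 48 mm open. The left drawer is shut, the bottles are standing and the hand is clear.

```bash
python3 -c "
from rig import bot
print(bot.close_job())"
```

```text
the job is handed in; nothing more can be done
None
```

I pressed the right drawer's release (the drawer with the lid), caught its front with the other finger and left it about 48 mm open; in the last pictures the left drawer was shut and the bottles stood where they were, and the job is handed in with no verdict reported back.

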